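# Start the induction hob at its control ledge

### The arm

A 6-joint arm with a two-finger parallel gripper is mounted at the origin on the work surface. World frame = base frame: x ahead of the robot, y to its left, z up, the work surface at z = 0. Lengths are in mm, angles in rad, forces in N, time in s.
With the tool pointing down it reaches from about 275 to 1000 mm from the base axis. Payload 8.4 kg.
Tool frame: the origin (TCP) lies between the finger pads; the fingertips stand 11 mm ahead of it and the grasp point (between the pads) lies 8 mm behind it; z points along the fingers, y is the direction in which the jaws open and shut (so a half turn about z gives the same grasp; the last joint's range is limited). The gripper opens to 85 mm and grips with 20 to 120 N. Pads are 22 mm wide; open, the fingers measure 114 mm over their backs; the gripper's body (76 mm by 85 mm) begins 54 mm behind the grasp point. The pads swing forward as they close: fully open they stand 13 mm farther back than shut.
Start: joints at [-1.234, 0.353, 1.633, -0, 1.155, -0.002], TCP at [207.721, -589.474, 242.281] pointing down, gripper open.
Joint ranges: [-2.63, 2.63], [-0.92, 2.1], [0.06, 2.66], [-1.3, 4.44], [0, 2.69], [-3.02, 3.02]. Speed limits (rad/s): [2.22, 2.22, 2.79, 3.14, 3.14, 3.14].

### API

Orientations are given as [roll, pitch, yaw] about the fixed x, y, z axes, in that order (R = Rz(yaw) Ry(pitch) Rx(roll)).
In Python, from rig import r, eyes gives the robot as it stands. The module is installed in compiled form; this text tells all that it offers.
- The arm moves only by the tool servo_tool, never from a script. Its argument "rows" is a list of rows, each a list of 3 entries, a list of its own where there are three numbers: the shift along the world's x, y, z in cm, then the turn about the world's z in rad, then the finger opening in cm, from 0 to 8.54. A call has 1 to 5 rows; each row shifts and turns the commanded pose from where the row before left it; what a row does not reach is not made up. A row lasts 1/12 s, in which the tool goes at most 41.7 mm and 7.16 degrees, less where a joint would pass 70% of its speed; a pose out of reach is approached as far as the arm can. A call is refused whole if a number of a shift passes 4.17 or a number of a turn 0.125, either way. A call with a gripper value outside its range is refused whole. The fingers move at their own pace and stop on an object; "squeeze" is the grip in N (left out, the last holds). Time passes only in rows, so rows that do not move let the fingers close. It gives the time, the measured TCP pose, the force and the opening at its end, in the units of the state.
- r.sense(): the state, without advancing time (a new reading comes with each control period).
- eyes.grab_frame(name): name is "scene" or "top"; returns a dict with "frame" (400x640x3 uint8, red, green, blue), "depth" (400x640 float32, mm along the optical axis (not along the pixel's ray), 0 where there is no reading), "vertical_fov" (degrees; the focal length in pixels is half the picture's height over the tangent of half this angle, whatever the lens; pixels are square), "cx", "cy" (the principal point, pixels), "D" ([k1, k2, p1, p2, k3] as OpenCV has them; the pictures are not rectified), "camera_from_world" (4x4, takes a point from world to camera coordinates). Camera axes: x right, y down, z forward; pixel columns grow to the right and rows downward; lengths in mm; the calibration is good to about 2 mm. A picture is of the moment at which its call begins.
- r.sign_off(): hands the job in, once; it reports no verdict.
The state is a dict: "clock": time; "qpos": joint angles; "qvel": joint speeds; "joint_efforts": joint torques, N m; "eef_pos": TCP position; "tcp_rot": TCP orientation; "contact_force": force on the tool from outside, world axes, zero at the start; "wrist_torque": the same for the moment, N m; "opening": opening from 0.0 (shut) to 1.0 (fully open).
Only numpy, scipy, OpenCV 4.12 (cv2) and the standard library are available. Lean on these libraries where they do the work, as an engineer would, in place of code of your own. Each camera call takes 0.05 s, during which the arm holds its last target.

### The job

Start the induction hob by pressing its controls in this order: first press down the raised near end of the rocker until it has tipped right over, then push the round button fully in so that it stays in, then press the long bar key fully down and let it come up again. Leave the square key alone, and do not pick up or shift the pan or anything else standing on the worktop.

Things in the scene. Friction and masses are not known exactly. Their poses are not given: they have to be found in the camera images.
- hob: fixed steel induction hob, 360 mm deep (x), 420 wide (y), black glass top 86 mm above the worktop. Along its edge nearest the robot runs a flat ledge, 100 mm deep, 75 mm above the worktop, with four white controls on black frames in a row 90 mm apart, 130 mm in front of the hob's centre; their order varies. Origin under its centre, x points away from the robot, y along the ledge; turned up to 0.25 rad
- rocker_raised (a point): point on the middle of the upper face of the rocker's near paddle (raised at the start); moves with it, 20 mm above the ledge when off, 13 mm when on. The rocker is 52 mm long (hob's x) and 27 mm wide: two flat paddles in a shallow V about a pivot along y, 13 mm above the ledge and 18 mm from this point. Its axes tilt with the rocker; its yaw is the hob's
- rocker (a joint): rocker angle, rad: 0 off (near paddle rises towards the robot at 0.4 rad, far paddle level), 0.4 on (near paddle pressed down level, far paddle raised). It stays where it is left; about 2 N down on the raised paddle tips it, against a hard stop at 0.4
- round_top (a point): centre of the top face of the round button, 36 mm across, its top 18 mm above the ledge when out; axes as the hob's
- round_key (a joint): how far the round button is pushed in, m: 0 out, 0.006 fully in, straight down, hard stop. It moves at about 2 to 3 N and stays where it is left
- bar_top (a point): centre of the top face of the long bar key, 60 mm along y x 20 mm along x, its top 18 mm above the ledge when up; axes as the hob's
- bar_key (a joint): how far the bar key is pressed, m: 0 up, 0.006 fully down, straight down, hard stop. A spring lifts it when let go; fully down takes about 5 N
- square_top (a point): centre of the top face of the square key, 36 x 36 mm, its top 18 mm above the ledge; to be left alone; axes as the hob's
- square_key (a joint): how far the square key is pressed, m: 0 up, 0.006 down; a spring lifts it, fully down takes about 5 N
- pan: dark steel frying pan, 180 mm across and 42 mm high with a straight black handle reaching 225 mm from its centre; it stands on the hob's glass; origin under its centre
- jar_a: glass jar with red lid, 48 mm across, 58 mm high, on the worktop in front of the hob's ledge; origin under its centre
- jar_b: glass jar with steel lid, 48 mm across, 58 mm high, on the worktop in front of the hob's ledge; origin under its centre
- ramekin: small white ceramic cup, 72 mm across, 42 mm high, on the worktop in front of the hob's ledge; origin under its centre
- mug: white mug with handle, 76 mm across, 85 mm high, left of the hob; origin under its centre
- bowl: blue ceramic bowl, 150 mm across, 65 mm high, right of the hob; origin under its centre
- spatula: spatula with wooden handle and steel blade lying flat on the worktop left of the hob; origin on its underside

How it is judged:
By the outcome, as a careful person would: the job done as asked, in the order asked, and still so for the second after the job is handed in, with the robot touching nothing.
It also fails if it takes over 42 s, if anything falls off the work surface, if the arm or the gripper's body presses on something with over 40 N, if the wrist force passes 120 N, or if a joint passes its speed limit or range.

## Working session

There is one attempt and no reset: what is moved stays moved. The work goes in short steps, Python scripts to look and compute and a tool call to move; the robot and the scene stay as the last step left them, time stands still between calls to the robot, and variables do not carry over. Pictures are saved under pics/ and viewed, and the job is handed in when it is done.

Besides the shell and the picture viewer there is one more tool, called after ">>>" by a JSON object that holds its "op" and its "data", one argument or row to a line. servo_tool: Moves the arm, as the interface text tells. Its arguments: {"type":"object","properties":{"rows":{"type":"array"},"squeeze":{"type":"number"}},"required":["rows"]}

```bash
mkdir -p pics
cat > h.py <<'E'
import numpy as np,cv2
from rig import r,eyes
def K(d):
    f=d["frame"].shape[0]/2/np.tan(np.radians(d["vertical_fov"])/2)
    return np.array([[f,0,d["cx"]],[0,f,d["cy"]],[0,0,1.]])
def ray(d,uv):
    uv=np.array(uv,float).reshape(-1,1,2)
    n=cv2.undistortPoints(uv,K(d),np.array(d["D"],float)).reshape(-1,2)
    T=np.array(d["camera_from_world"]);R=T[:3,:3];t=T[:3,3]
    return -R.T@t,np.c_[n,np.ones(len(n))]@R
def onplane(d,uv,z):
    c,v=ray(d,uv); return c+v*((z-c[2])/v[:,2])[:,None]
def proj(d,P):
    T=np.array(d["camera_from_world"]);rv=cv2.Rodrigues(T[:3,:3])[0]
    return cv2.projectPoints(np.array(P,float).reshape(-1,1,3),rv,T[:3,3],K(d),np.array(d["D"],float))[0].reshape(-1,2)
E
python3 - <<'E'
from h import *
import pickle
D={}
for n in("scene","top"):
    d=eyes.grab_frame(n);D[n]=d
    cv2.imwrite(f"pics/{n}0.png",d["frame"][:,:,::-1])
    print(n,d["vertical_fov"],d["cx"],d["cy"],d["D"],np.linalg.inv(d["camera_from_world"])[:3].round(2).tolist())
pickle.dump(D,open("d0.pkl","wb"))
print(r.sense())
E
```

```text
scene 52.735165742182595 325.58645043022375 208.35516805697685 [-0.00841596  0.          0.          0.          0.        ] [[0.63, 0.47, -0.62, 1406.32], [0.78, -0.39, 0.49, -675.45], [-0.02, -0.79, -0.61, 953.9]]
top 53.820079186062976 322.2692336596422 204.0319700841701 [0.03393152 0.         0.         0.         0.        ] [[-0.01, -0.99, 0.11, 419.87], [-1.0, 0.01, -0.03, 17.55], [0.03, -0.11, -0.99, 1152.18]]
{'clock': 0.1, 'qpos': array([-1.23434902e+00,  3.53582504e-01,  1.63406591e+00,  9.05966671e-06,
        1.15518739e+00, -2.41692607e-03]), 'qvel': array([-1.76080584e-04, -1.20251730e-03,  3.43614012e-04, -5.84704162e-07,
        1.23431308e-03, -5.28848886e-04]), 'joint_efforts': array([-3.80449865e-04, -6.06355619e+01, -3.42817461e+01, -2.09575574e-04,
        3.85384497e-03,  6.66762560e-06]), 'eef_pos': array([ 207.61623984, -589.07044857,  241.63185274]), 'tcp_rot': array([-3.14034952e+00, -1.12884512e-05,  3.38860566e-01]), 'contact_force': array([ 0.08219867, -0.85336205,  0.3021941 ]), 'wrist_torque': array([-0.00307872,  0.01974645, -0.0222069 ]), 'opening': 0.999430491274664}
```

View pics/scene0.png

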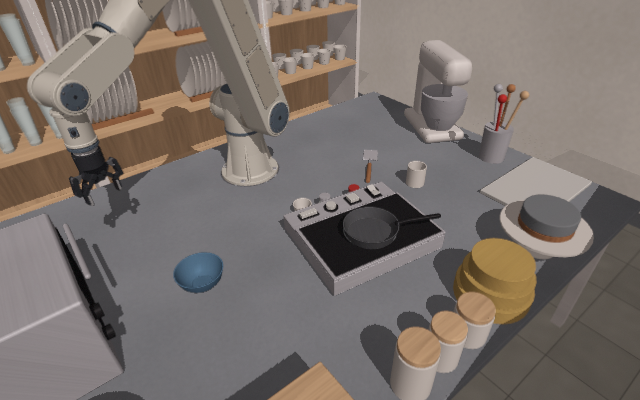

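View pics/top0.png

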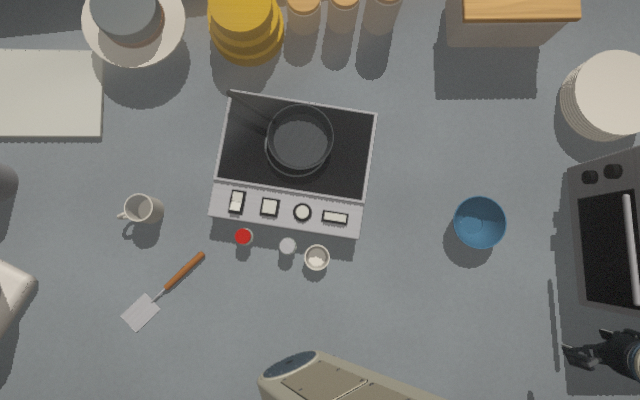

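The top view shows the hob with its controls, left (+y) to right: rocker (236,202), square (270,207), round (302,212) and bar (335,217). In front of the ledge stand jar_a (243,236), jar_b (288,245) and the ramekin (317,258).

Run:
```python
from h import *
import pickle
D=pickle.load(open("d0.pkl","rb"));d=D["top"]
im=d["frame"];c=im[180:280,200:380,::-1]
cv2.imwrite("pics/crop.png",cv2.resize(c,None,fx=4,fy=4,interpolation=cv2.INTER_CUBIC))
g=im.min(2)
m=(g>195).astype(np.uint8)
n,l,s,ce=cv2.connectedComponentsWithStats(m)
for i in range(1,n):
    x,y,w,h,a=s[i]
    if 210<ce[i][0]<370 and 185<ce[i][1]<275 and a>25:
        uv=ce[i]; 
        cnt=cv2.findContours((l==i).astype(np.uint8),0,2)[0][0]
        print(s[i],uv.round(1),onplane(d,[uv],93).round(1),cv2.minAreaRect(cnt), "depthz",np.median(d["depth"][l==i]))
        # height by depth
        zz=np.median(d["depth"][l==i]);cc,v=ray(d,[uv]);print("  P",(cc+v*zz).round(1))
s=D["scene"]["frame"][170:240,275:400,::-1]
cv2.imwrite("pics/crops.png",cv2.resize(s,None,fx=6,fy=6,interpolation=cv2.INTER_CUBIC))
```

```text
[230 202  10   8  59] [234.9 205.5] [[536.4 218.3  93. ]] ((234.80767822265625, 205.4615478515625), (8.43299388885498, 6.864064693450928), 11.309932708740234) depthz 1060.8636
  P [[536.7 218.8  90.8]]
[309 258  13   7  39] [314.8 260.9] [[386.   6.  93.]] ((314.9615173339844, 261.3077087402344), (12.155404090881348, 5.829632759094238), 7.125016689300537) depthz 1136.0857
  P [[383.2   5.    4.8]]
```

View pics/crop.png

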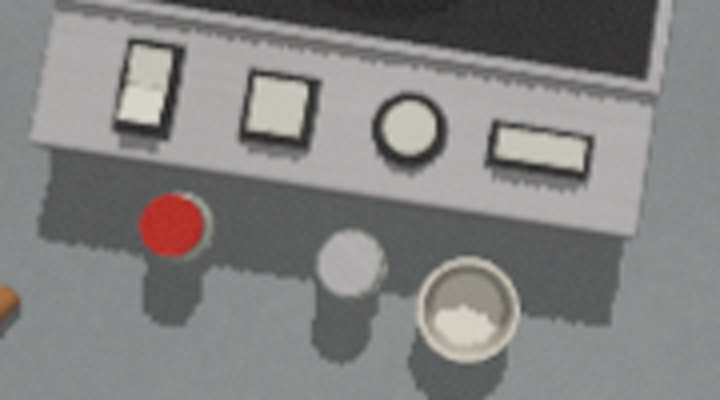

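View pics/crops.png

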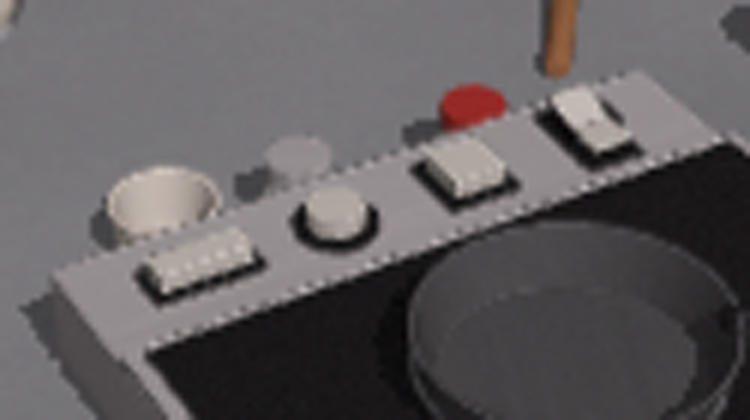

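The crops confirm the order rocker, square, round, bar. The rocker's near end is raised (brighter). Next I segment each white cap inside its black frame.

Run:
```python
from h import *
import pickle
D=pickle.load(open("d0.pkl","rb"));d=D["top"]
im=d["frame"].astype(int);g=im.max(2)
dark=(g<110).astype(np.uint8)
w=((im[:,:,0]-im[:,:,2]>8)&(g>150)).astype(np.uint8); 
n,l,s,ce=cv2.connectedComponentsWithStats(w,connectivity=4)
pts=[]
for i in range(1,n):
    x,y,ww,h,a=s[i]
    if 220<ce[i][0]<355 and 185<ce[i][1]<228 and a>60:
        cnt=cv2.findContours((l==i).astype(np.uint8),0,2)[0][0]
        P=onplane(d,[ce[i]],93)[0];zz=np.median(d["depth"][l==i]);cc,v=ray(d,[ce[i]])
        print(s[i],ce[i].round(1),P.round(1),np.round(cv2.minAreaRect(cnt)[1],1),"dep",(cc+v*zz).round(1)); pts.append(P)
pts=np.array(pts);o=np.argsort(-pts[:,1]);pts=pts[o]
print(np.linalg.norm(np.diff(pts[:,:2],axis=0),axis=1), np.diff(pts[:,:2],axis=0))
v=pts[0]-pts[3];print("yaw",np.arctan2(-v[0],v[1]))
# round check in scene
print(proj(D["scene"],pts))
# scene blobs
e=D["scene"];im=e["frame"].astype(int)
w=((im[:,:,0]-im[:,:,2]>8)&(im.max(2)>165)).astype(np.uint8)
n,l,s,ce=cv2.connectedComponentsWithStats(w,connectivity=4)
for i in range(1,n):
    if 295<ce[i][0]<385 and 180<ce[i][1]<222 and s[i][4]>20: print("scene",s[i],ce[i],onplane(e,[ce[i]],93)[0].round(1))
# ledge front edge corners in top, jars
for uv,z in [((208.5,215),75),((358.5,238.5),75),((243,236),58),((287.5,245.5),58),((317,257),42),((300,140),128)]: print(uv,onplane(d,[uv],z).round(1))
```

```text
[229 191  14  20 183] [235.9 200.9] [549.  215.7  93. ] [10.3 18.7] dep [[549.6 216.7  87.7]]
[262 199  15  15 175] [269.  206.2] [533.7 127.5  93. ] [13.  13.3] dep [[533.8 127.6  92.1]]
[296 205  13  13 132] [302.  211.3] [518.7  38.7  93. ] [12. 12.] dep [[518.8  38.7  91.7]]
[324 212  22  10 161] [334.7 216.6] [503.3 -49.1  93. ] [21.5  7.5] dep [[503.4 -49.2  91.7]]
[89.56061472 90.02436598 89.20202147] [[-15.30228738 -88.24366102]
 [-15.02045075 -88.76245   ]
 [-15.4116742  -87.86057667]]
yaw -0.17098357650407953
[[372.6132245  188.81296506]
 [352.04305982 195.96924619]
 [330.44476424 203.55501531]
 [307.94025802 211.35162432]]
scene [367 185  13  10  58] [372.67241379 189.18965517] [550.9 214.2  93. ]
scene [347 193  12   9  63] [352.63492063 196.76190476] [538.7 125.9  93. ]
scene [293 198  16  11 121] [300.20661157 202.84297521] [446.3 -41.   93. ]
scene [326 201  10   8  50] [330.64 204.1 ] [521.6  37.2  93. ]
scene [300 208  17   9  77] [308.44155844 212.24675325] [508.4 -50.8  93. ]
(208.5, 215) [[513.4 292.4  75. ]]
(358.5, 238.5) [[ 444.  -114.3   75. ]]
(243, 236) [[455.8 202.1  58. ]]
(287.5, 245.5) [[427.9  80.2  58. ]]
(317, 257) [[394.9  -0.8  42. ]]
(300, 140) [[705.8  41.7 128. ]]
```

>>> {"op": "servo_tool", "data": {
  "rows": [
    [[1.4, 3.5, 0.2], 0, 0],
    [[1.4, 3.5, 0], 0, 0],
    [[1.4, 3.5, 0], 0, 0],
    [[1.4, 3.5, 0], -0.05, 0],
    [[1.4, 3.5, 0], -0.05, 0]
  ],
  "squeeze": 40
}}

```text
clock: 0.52
eef_pos: [277.8, -412.6, 243.9]
tcp_rot: [-3.141, 0.0, 0.236]
contact_force: [-0.3, 0.1, -0.1]
opening: 0.299
```

>>> {"op": "servo_tool", "data": {
  "rows": [
    [[1.4, 3.5, 0], -0.05, 0],
    [[1.4, 3.5, 0], -0.05, 0],
    [[1.4, 3.5, 0], -0.05, 0],
    [[1.4, 3.5, 0], -0.05, 0],
    [[1.4, 3.5, 0], -0.05, 0]
  ]
}}

```text
clock: 0.93
eef_pos: [347.8, -237.7, 244.2]
tcp_rot: [-3.142, -0.0, -0.014]
contact_force: [1.5, -0.1, 0.1]
opening: 0.005
```

>>> {"op": "servo_tool", "data": {
  "rows": [
    [[1.4, 3.5, 0], -0.05, 0],
    [[1.4, 3.5, 0], -0.05, 0],
    [[1.4, 3.5, 0], -0.06, 0],
    [[1.4, 3.5, 0], 0, 0],
    [[1.4, 3.5, 0], 0, 0]
  ]
}}

```text
clock: 1.35
eef_pos: [417.8, -62.6, 244.3]
tcp_rot: [3.142, -0.0, -0.172]
contact_force: [1.5, -0.2, 0.8]
opening: 0.003
```

>>> {"op": "servo_tool", "data": {
  "rows": [
    [[1.4, 3.5, 0], 0, 0],
    [[1.4, 3.5, 0], 0, 0],
    [[1.4, 3.5, 0], 0, 0],
    [[1.4, 3.5, 0], 0, 0],
    [[1.4, 3.5, 0], 0, 0]
  ]
}}

```text
clock: 1.77
eef_pos: [487.8, 112.5, 244.1]
tcp_rot: [3.141, 0.0, -0.171]
contact_force: [0.7, 0.3, -0.2]
opening: -0.001
```

>>> {"op": "servo_tool", "data": {
  "rows": [
    [[1.4, 3.5, 0], 0, 0],
    [[1.4, 3.5, 0], 0, 0],
    [[1.45, 3.7, -1], 0, 0],
    [[0, 0, -3], 0, 0],
    [[0, 0, -3], 0, 0]
  ]
}}

```text
clock: 2.18
eef_pos: [531.5, 220.1, 174.1]
tcp_rot: [-3.14, -0.003, -0.168]
contact_force: [0.2, -0.4, -0.7]
opening: -0.0
```

>>> {"op": "servo_tool", "data": {
  "rows": [
    [[0, 0, -2.0], 0, 0],
    [[0, 0, 0], 0, 0]
  ]
}}

```text
clock: 2.35
eef_pos: [527.2, 216.7, 149.7]
tcp_rot: [3.137, 0.007, -0.171]
contact_force: [-1.3, 0.3, -0.7]
opening: 0.001
```

Run:
```python
from h import *
for n,b in(("scene",(140,240,270,420)),("top",(170,270,200,380))):
    d=eyes.grab_frame(n); cv2.imwrite(f"pics/{n}1.png",cv2.resize(d["frame"][b[0]:b[1],b[2]:b[3],::-1],None,fx=4,fy=4,interpolation=2))
    s=r.sense(); print(n,proj(d,s["eef_pos"]-[0,0,11]))
print(s["eef_pos"])
```

```text
scene [[369.68543953 175.46006146]]
top [[231.54145339 205.99957757]]
[529.86319751 217.38792309 153.98451807]
```

View pics/scene1.png

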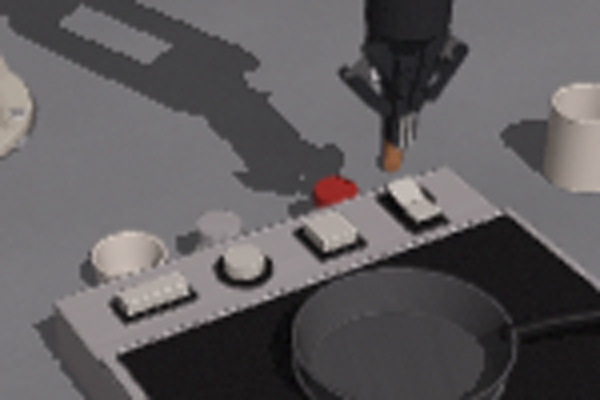

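The fingertip shows at about (370,176) in the scene view, which agrees with the projection, above the raised paddle. I'm going down now.

>>> {"op": "servo_tool", "data": {
  "rows": [
    [[0, 0, -1.5], 0, 0],
    [[0, 0, -1.5], 0, 0],
    [[0, 0, -1.0], 0, 0],
    [[0, 0, 0], 0, 0],
    [[0, 0, 0], 0, 0]
  ]
}}

```text
clock: 2.87
eef_pos: [530.6, 217.5, 115.1]
tcp_rot: [-3.141, -0.001, -0.171]
contact_force: [0.2, 0.1, 0.4]
opening: 0.001
```

>>> {"op": "servo_tool", "data": {
  "rows": [
    [[0, 0, -0.3], 0, 0],
    [[0, 0, -0.3], 0, 0],
    [[0, 0, -0.3], 0, 0],
    [[0, 0, 0], 0, 0]
  ]
}}

```text
clock: 3.2
eef_pos: [530.2, 217.6, 105.2]
tcp_rot: [-3.141, -0.0, -0.171]
contact_force: [0.5, 0.9, 0.2]
opening: -0.003
```

>>> {"op": "servo_tool", "data": {
  "rows": [
    [[0, 0.1, -0.2], 0, 0],
    [[0, 0, -0.1], 0, 0],
    [[0, 0, -0.1], 0, 0],
    [[0, 0, 0], 0, 0]
  ]
}}

```text
clock: 3.53
eef_pos: [530.1, 218.5, 101.1]
tcp_rot: [3.142, 0.0, -0.171]
contact_force: [-1.5, 1.0, -0.8]
opening: 0.001
```

>>> {"op": "servo_tool", "data": {
  "rows": [
    [[0, 0, -0.1], 0, 0],
    [[0, 0, -0.1], 0, 0],
    [[0, 0, 0], 0, 0]
  ]
}}

```text
clock: 3.78
eef_pos: [530.1, 218.6, 99.1]
tcp_rot: [3.142, 0.0, -0.171]
contact_force: [0.5, 0.1, -0.1]
opening: 0.001
```

>>> {"op": "servo_tool", "data": {
  "rows": [
    [[0, 0, -0.1], 0, 0],
    [[0, 0, 0], 0, 0]
  ]
}}

```text
clock: 3.95
eef_pos: [530.2, 218.6, 98.9]
tcp_rot: [-3.142, 0.0, -0.171]
contact_force: [-3.5, -1.1, 8.5]
opening: 0.002
```

>>> {"op": "servo_tool", "data": {
  "rows": [
    [[0, 0, -0.1], 0, 0],
    [[0, 0, 0], 0, 0]
  ]
}}

```text
clock: 4.12
eef_pos: [530.3, 218.6, 98.8]
tcp_rot: [-3.141, -0.0, -0.171]
contact_force: [-5.5, -2.7, 17.6]
opening: 0.001
```

Run:
```python
from h import *
d=eyes.grab_frame("scene"); cv2.imwrite("pics/scene2.png",cv2.resize(d["frame"][160:240,280:400,::-1],None,fx=6,fy=6,interpolation=2))
print(r.sense())
```

```text
{'clock': 4.1667, 'qpos': array([3.88379027e-01, 4.48938627e-01, 1.85828258e+00, 1.20111859e-04,
       8.34106133e-01, 2.13031896e+00]), 'qvel': array([ 6.62638206e-04, -1.84709009e-03,  6.91999644e-04, -8.59622056e-04,
       -5.06485897e-05, -1.02091011e-03]), 'joint_efforts': array([-3.69974189e-01, -4.97874463e+01, -2.47558755e+01, -1.50642749e-01,
       -2.17515394e+00, -5.76189923e-03]), 'eef_pos': array([530.27547767, 218.62079842,  98.77145464]), 'tcp_rot': array([-3.14137642e+00, -1.77616022e-04, -1.71224315e-01]), 'contact_force': array([-7.35899062, -2.12681959, 18.59547977]), 'wrist_torque': array([-0.34064655,  1.0875944 , -0.0320032 ]), 'opening': -0.00020633997543421126}
```

View pics/scene2.png

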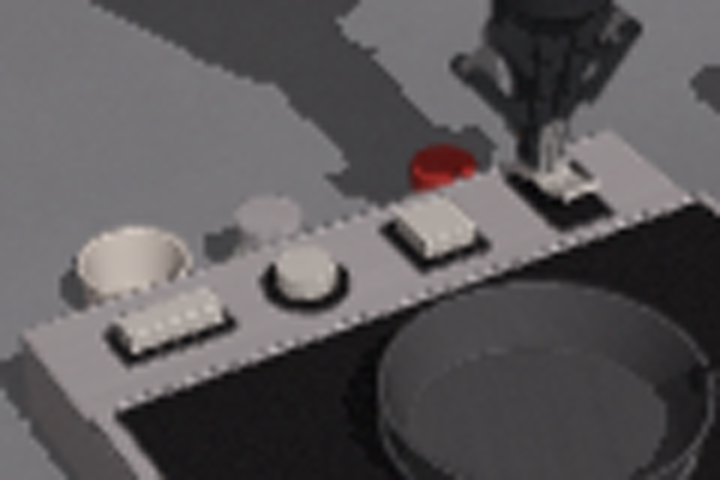

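The hard stop shows at z 98.8 (99 expected) with 18 N, and the picture has the far paddle raised. I lift off and go to the round button.

>>> {"op": "servo_tool", "data": {
  "rows": [
    [[0, 0, 1.5], 0, 0],
    [[0, 0, 2], 0, 0],
    [[0, 0, 2], 0, 0],
    [[-0.2, -3.0, 0], 0, 0],
    [[-0.2, -3.0, 0], 0, 0]
  ]
}}

```text
clock: 4.58
eef_pos: [527.3, 159.1, 153.7]
tcp_rot: [-3.14, -0.003, -0.169]
contact_force: [-0.4, -0.7, -0.1]
opening: -0.002
```

>>> {"op": "servo_tool", "data": {
  "rows": [
    [[-0.2, -3.0, 0], 0, 0],
    [[-0.2, -3.0, 0], 0, 0],
    [[-0.2, -3.0, 0], 0, 0],
    [[-0.2, -3.0, 0], 0, 0],
    [[0, 0, 0], 0, 0]
  ]
}}

```text
clock: 5.0
eef_pos: [517.6, 34.6, 152.2]
tcp_rot: [3.14, 0.0, -0.173]
contact_force: [1.4, -0.1, -0.4]
opening: -0.001
```

>>> {"op": "servo_tool", "data": {
  "rows": [
    [[0, 0, 0], 0, 0],
    [[0, 0, 0], 0, 0]
  ]
}}

```text
clock: 5.17
eef_pos: [518.4, 38.6, 152.3]
tcp_rot: [-3.141, -0.0, -0.172]
contact_force: [-0.2, 0.0, 0.1]
opening: -0.001
```

Run:
```python
from h import *
d=eyes.grab_frame("scene"); cv2.imwrite("pics/scene3.png",cv2.resize(d["frame"][140:240,280:400,::-1],None,fx=6,fy=6,interpolation=2))
s=r.sense();print(s["eef_pos"],proj(d,s["eef_pos"]-[0,0,11]))
```

```text
[518.45067634  39.08569535 152.32040518] [[330.3486649  192.36240316]]
```

View pics/scene3.png

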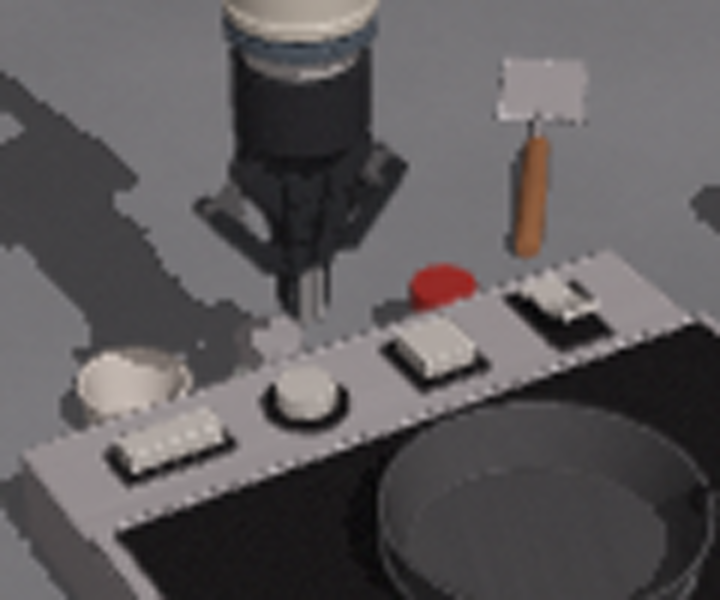

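The rocker is over, with the far end raised near crop (570,300), and the tool stands above the round button.

>>> {"op": "servo_tool", "data": {
  "rows": [
    [[0, 0, -2], 0, 0],
    [[0, 0, -1.5], 0, 0],
    [[0, 0, -0.8], 0, 0],
    [[0, 0, 0], 0, 0],
    [[0, 0, 0], 0, 0]
  ]
}}

```text
clock: 5.63
eef_pos: [518.1, 39.2, 109.1]
tcp_rot: [3.141, 0.001, -0.17]
contact_force: [-0.0, 0.5, -0.2]
opening: 0.001
```

>>> {"op": "servo_tool", "data": {
  "rows": [
    [[0, 0, -0.3], 0, 0],
    [[0, 0, -0.2], 0, 0],
    [[0, 0, -0.2], 0, 0],
    [[0, 0, -0.2], 0, 0],
    [[0, 0, 0], 0, 0]
  ]
}}

```text
clock: 6.05
eef_pos: [518.5, 38.6, 100.3]
tcp_rot: [-3.141, -0.001, -0.171]
contact_force: [0.6, 0.3, 0.6]
opening: 0.0
```

>>> {"op": "servo_tool", "data": {
  "rows": [
    [[0, 0, -0.15], 0, 0],
    [[0, 0, 0], 0, 0]
  ]
}}

```text
clock: 6.22
eef_pos: [518.4, 38.5, 98.8]
tcp_rot: [-3.142, -0.0, -0.171]
contact_force: [1.1, 0.7, 0.5]
opening: 0.001
```

>>> {"op": "servo_tool", "data": {
  "rows": [
    [[0, 0, -0.1], 0, 0],
    [[0, 0, 0], 0, 0]
  ]
}}

```text
clock: 6.38
eef_pos: [518.4, 38.5, 98.0]
tcp_rot: [-3.142, -0.0, -0.171]
contact_force: [-0.7, 0.0, 3.7]
opening: 0.002
```

>>> {"op": "servo_tool", "data": {
  "rows": [
    [[0, 0, -0.1], 0, 0],
    [[0, 0, 0], 0, 0]
  ]
}}

```text
clock: 6.55
eef_pos: [518.4, 38.5, 97.9]
tcp_rot: [-3.142, -0.0, -0.171]
contact_force: [-4.3, -0.3, 16.0]
opening: -0.002
```

The round button is on its hard stop at 98 mm, as expected. Next is the bar.

>>> {"op": "servo_tool", "data": {
  "rows": [
    [[0, 0, 1.5], 0, 0],
    [[0, 0, 1.5], 0, 0],
    [[-0.5, -2.9, 0], 0, 0],
    [[-0.5, -2.9, 0], 0, 0],
    [[-0.5, -2.9, 0], 0, 0]
  ]
}}

```text
clock: 6.97
eef_pos: [502.9, -49.2, 127.0]
tcp_rot: [3.141, -0.0, -0.17]
contact_force: [1.0, 0.2, 0.1]
opening: 0.0
```

>>> {"op": "servo_tool", "data": {
  "rows": [
    [[0, 0, 0], 0, 0],
    [[0, 0, 0], 0, 0],
    [[0, 0, 0], 0, 0]
  ]
}}

```text
clock: 7.22
eef_pos: [503.1, -48.4, 126.7]
tcp_rot: [-3.141, 0.0, -0.172]
contact_force: [0.3, 0.4, -0.4]
opening: 0.001
```

Run:
```python
from h import *
d=eyes.grab_frame("scene"); cv2.imwrite("pics/scene4.png",cv2.resize(d["frame"][140:240,280:400,::-1],None,fx=6,fy=6,interpolation=2))
s=r.sense();print(s["eef_pos"],proj(d,s["eef_pos"]-[0,0,11]))
```

```text
[503.23851395 -48.02614419 126.68214926] [[307.90663074 206.01171294]]
```

View pics/scene4.png

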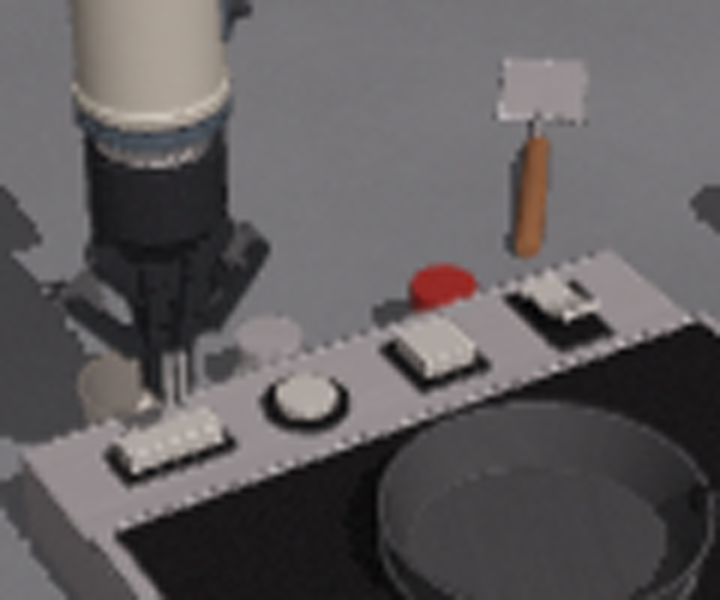

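The round button now sits lower at crop (307,397) and stays in; the tip is above the bar.

>>> {"op": "servo_tool", "data": {
  "rows": [
    [[0, -0.1, -1], 0, 0],
    [[0, 0, -0.8], 0, 0],
    [[0, 0, -0.3], 0, 0],
    [[0, 0, -0.2], 0, 0],
    [[0, 0, 0], 0, 0]
  ]
}}

```text
clock: 7.68
eef_pos: [502.7, -49.0, 103.0]
tcp_rot: [-3.142, 0.002, -0.171]
contact_force: [-1.7, 0.5, 1.4]
opening: -0.001
```

>>> {"op": "servo_tool", "data": {
  "rows": [
    [[0, 0, -0.2], 0, 0],
    [[0, 0, -0.2], 0, 0],
    [[0, 0, -0.1], 0, 0],
    [[0, 0, 0], 0, 0],
    [[0, 0, 0], 0, 0]
  ]
}}

```text
clock: 8.1
eef_pos: [503.3, -49.4, 99.0]
tcp_rot: [-3.141, -0.0, -0.171]
contact_force: [-1.4, 3.2, 4.2]
opening: 0.001
```

>>> {"op": "servo_tool", "data": {
  "rows": [
    [[0, 0, -0.1], 0, 0],
    [[0, 0, 0], 0, 0]
  ]
}}

```text
clock: 8.27
eef_pos: [503.3, -49.4, 98.0]
tcp_rot: [-3.141, -0.0, -0.171]
contact_force: [-2.6, 2.5, 7.2]
opening: -0.005
```

>>> {"op": "servo_tool", "data": {
  "rows": [
    [[0, 0, -0.1], 0, 0],
    [[0, 0, 0], 0, 0]
  ]
}}

```text
clock: 8.43
eef_pos: [503.4, -49.4, 97.7]
tcp_rot: [-3.141, -0.0, -0.171]
contact_force: [-6.0, 3.8, 16.9]
opening: 0.001
```

>>> {"op": "servo_tool", "data": {
  "rows": [
    [[0, 0, -0.05], 0, 0],
    [[0, 0, 0], 0, 0]
  ]
}}

```text
clock: 8.6
eef_pos: [503.4, -49.4, 97.5]
tcp_rot: [-3.141, -0.0, -0.171]
contact_force: [-6.9, 3.0, 21.4]
opening: 0.002
```

The bar hit its hard stop with 21 N. I lift straight up and back off for a final look.

>>> {"op": "servo_tool", "data": {
  "rows": [
    [[0, 0, 1.0], 0, 0],
    [[0, 0, 2], 0, 0],
    [[0, 0, 3], 0, 0],
    [[0, 0, 3], 0, 0],
    [[0, 0, 3], 0, 0]
  ]
}}

```text
clock: 9.02
eef_pos: [503.1, -49.8, 217.5]
tcp_rot: [3.141, -0.0, -0.171]
contact_force: [0.8, 0.4, -0.5]
opening: 0.003
```

>>> {"op": "servo_tool", "data": {
  "rows": [
    [[0, -3, 1], 0, 0],
    [[0, -3, 0], 0, 0],
    [[0, -3, 0], 0, 0],
    [[0, -3, 0], 0, 0],
    [[0, -3, 0], 0, 0]
  ]
}}

```text
clock: 9.43
eef_pos: [503.1, -201.2, 226.5]
tcp_rot: [3.141, -0.001, -0.171]
contact_force: [0.4, -0.2, 0.8]
opening: 0.001
```

>>> {"op": "servo_tool", "data": {
  "rows": [
    [[0, 0, 0], 0, 0],
    [[0, 0, 0], 0, 0],
    [[0, 0, 0], 0, 0]
  ]
}}

```text
clock: 9.68
eef_pos: [503.0, -199.4, 226.0]
tcp_rot: [-3.141, 0.0, -0.172]
contact_force: [0.8, 0.0, 0.1]
opening: 0.002
```

Run:
```python
from h import *
import pickle
D=pickle.load(open("d0.pkl","rb"))
d=eyes.grab_frame("scene"); cv2.imwrite("pics/scene5.png",cv2.resize(d["frame"][150:240,280:400,::-1],None,fx=6,fy=6,interpolation=2))
t=eyes.grab_frame("top"); 
cv2.imwrite("pics/top5.png",np.vstack([cv2.resize(x["frame"][180:280,200:380,::-1],None,fx=3,fy=3,interpolation=2) for x in(D["top"],t)]))
for n,u in dict(rocker_near=(234.9,205.5),rocker_far=(237,196),sq=(269,206),rnd=(302,211),bar=(335,217)).items():
    u,v=map(round,u); 
    print(n,[np.median(x["depth"][v-2:v+3,u-2:u+3]).round(1) for x in(D["top"],t)])
s=r.sense();print(s["eef_pos"],s["contact_force"],s["clock"])
```

```text
rocker_near [np.float32(1060.4), np.float32(1064.9)]
rocker_far [np.float32(1066.1), np.float32(1062.6)]
sq [np.float32(1061.9), np.float32(1062.5)]
rnd [np.float32(1063.5), np.float32(1069.0)]
bar [np.float32(1064.0), np.float32(1064.2)]
[ 503.13425907 -198.67963466  226.16496794] [-0.24922719  0.56174565  0.30180358] 9.7833
```

View pics/scene5.png

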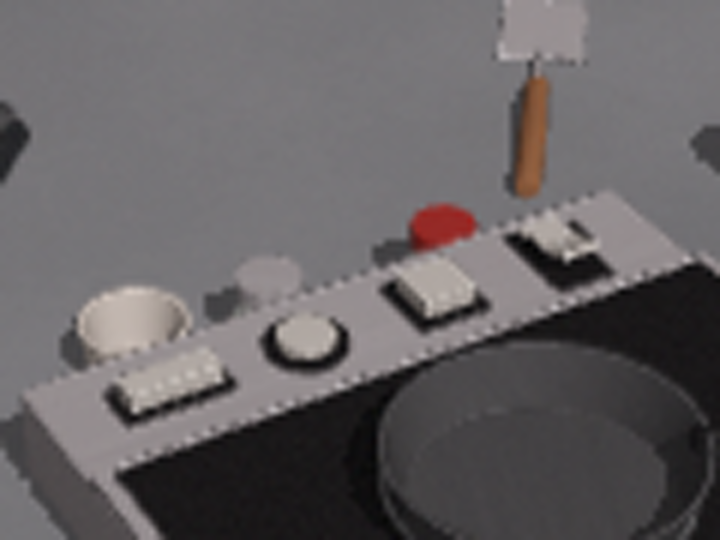

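View pics/top5.png

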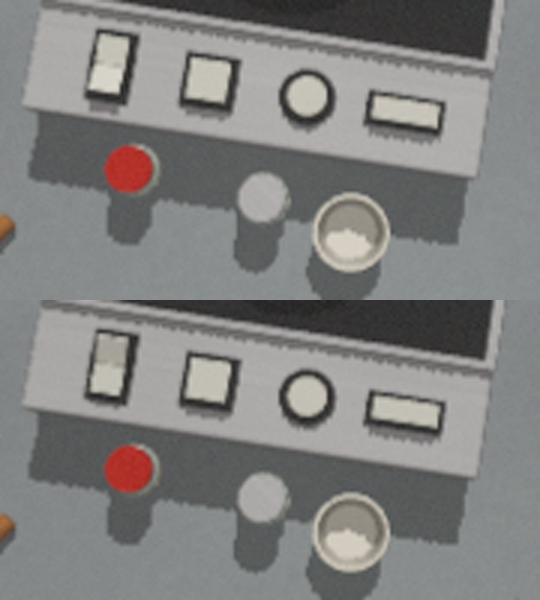

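The before and after views show the rocker tipped over and the round button 5.5 mm lower. The bar is back up, the square key is unchanged, and the jars and ramekin have not moved.

```bash
python3 -c "
from rig import r
print(r.sign_off())"
```

```text
the job is handed in; nothing more can be done
None
```

With the gripper shut, I tipped the rocker over, then pushed the round button in, then pressed the bar key and let it come up. I handed the job in at about 9.8 s of the 42 s allowed, with the arm clear of everything.

| Control | Felt during the press | Change in top-camera depth afterwards |
|---|---|---|
| Rocker | stopped hard at TCP z 98.8 mm (99 expected), about 18 N | near paddle 4.5 mm lower, far paddle 3.5 mm higher, so it stayed tipped |
| Round button | stopped hard at 97.9 mm (98 expected), 16 N | 5.5 mm lower, so it stayed in (6 mm travel) |
| Bar key | stopped hard at 97.5 mm (98 expected), about 21 N | 0.2 mm, so it came back up |
| Square key | not touched | 0.6 mm, within noise |

The pictures show the jars and ramekin in the same places as before. I did not measure the pan, mug, bowl or spatula again, but the arm never went near them. The two cameras put the controls within 2–5 mm of each other. The scene view saw the sides of the caps as well as the tops, so I used the top view. No check failed.

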